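Shift the locked assembly carriage to its end stop

TASK

On the slide unit, press the orange lock button fully down and, keeping it held down, push the carriage along its rails all the way to the red end stop; then let go of the button so that the carriage locks there, and take the hand away. Do it by pressing and pushing only: do not touch the casing in the carriage's nest, press the green call button, or move any of the other things on the bench.

Things in the scene. Friction and masses are not known exactly. Their poses are not given: they have to be found in the camera images.
- slide_unit: Fixed slide unit screwed to the bench: an aluminium base plate 360 mm long (x), 110 wide (y), 12 thick with two steel rails; origin at the centre of its underside on the bench. Its +x axis is the sliding direction and points horizontally to the red end stop (80 mm wide, top 42 mm above the bench) at that end; at the -x end is a lower grey end piece. Its z is up. Its place and heading differ from run to run.
- carriage (a joint): Position in metres of the grey carriage (plate 160 x 100 mm, 12 thick, top 36 mm above the bench, about 0.8 kg) along the unit's +x: 0 = at the grey end piece, 0.16 = fully against the red end stop. The carriage cannot leave the rails. With the lock button up a pin between the rungs of a rack (10 mm pitch) locks it, with up to 5 mm of play; with the button down it slides with about 2 N of friction.
- lock_button (a joint): Depression of the orange lock button in metres: 0 = up (carriage locked), 0.007 = fully down. The lock pin is clear of the rack once this is over 0.003; let go on the way, it snaps into the next gap of the rack. At the end stop there is a gap too, so there it can come fully up. Spring: about 4.5 N to start, 8 N when fully down; it springs back up by itself.
- button_top (a point): Centre of the top of the orange lock button, a cap 36 mm across on the carriage's -x half; moves with it. When up, 66 mm above the bench and 10 above its black housing (44 x 50 mm). On its -x side a black thumb rest wall, 50 mm wide, rises 10 mm above the cap, its face 25 mm from the cap's centre; it may be pushed on. On the +x side the casing begins 35 mm from the centre, 10 mm lower.
- carriage_nose (a point): Middle of the upper edge of the carriage's leading end, 125 mm along the unit's +x from the button's centre; 36 mm above the bench.
- stop_face (a point): Middle of the red end stop's face that the carriage's nose comes to rest against, 36 mm above the bench, 160 mm along the unit's +x from its origin.
- casing: Black open plastic casing, 84 x 74 x 20 mm, with a green circuit board in it, sitting snugly in the carriage's nest ahead of the button; top 56 mm above the bench. Origin at the centre of its underside. It rides along and is not to be touched.
- call_button (a joint): Depression in metres of the green call button (28 mm across, about 58 mm above the bench) on the yellow call box; travel 0.006. Not to be pressed.
- call_box: Fixed yellow box 70 x 70 x 40 mm with the green call button; origin at the centre of its underside.
- screwdriver: Loose screwdriver lying beside the slide unit; to be left alone. Its origin is on the bench under its middle, its x axis runs along it.
- spare_casing: Loose black casing like the one in the nest, 84 x 74 x 20 mm, on the bench on the other side of the slide unit; to be left alone. Origin at the centre of its underside.
- screw_jar: Loose clear jar with white cap, 48 mm across, 60 mm tall; to be left alone. Origin at the centre of its underside.
- tape_roll: Loose yellow tape roll lying flat, 76 mm across, 19 mm tall; to be left alone. Origin at the centre of its underside.
- parts_tray: Loose blue tray 100 x 90 x 45 mm; to be left alone. Origin at the centre of its underside.
- circuit_board: Loose green circuit board 90 x 60 mm, 14 mm tall; to be left alone. Origin at the centre of its underside.

How it is judged:
By the outcome, as a careful person would: the job done as asked, in the order asked, and still so for the second after the job is handed in, with the robot touching nothing.
It also fails if it takes over 35 s, if anything falls off the work surface, if the arm or the gripper's body presses on something with over 40 N, if the wrist force passes 120 N, or if a joint passes its speed limit or range.

ROBOT

A 6-joint arm with a two-finger parallel gripper is mounted at the origin on the work surface. World frame = base frame: x ahead of the robot, y to its left, z up, the work surface at z = 0. Lengths are in m, angles in rad, forces in N, time in s.
With the tool pointing down it reaches from about 0.275 to 0.75 m from the base axis. Payload 10.2 kg.
Tool frame: the origin (TCP) lies between the finger pads; the fingertips stand 25 mm ahead of it and the grasp point (between the pads) lies 6 mm ahead of it; z points along the fingers, y is the line along which they close (so a half turn about z gives the same grasp; the last joint's range is limited). The gripper opens to 85 mm and grips with 20 to 120 N. Pads are 22 mm wide; open, the fingers measure 114 mm over their backs; the gripper's body (76 mm by 85 mm) begins 54 mm behind the grasp point. The pads swing forward as they close: fully open they stand 13 mm farther back than shut.
Start: joints at [-1.485, 0.313, 1.498, -0, 1.331, -0.223], TCP at [0.16, -0.5, 0.256] pointing down, gripper open.
Joint ranges: [-2.94, 2.94], [-0.97, 2.17], [0.19, 2.56], [-1.23, 4.37], [0.02, 3.11], [-2.88, 2.88]. Speed limits (rad/s): [2.39, 2.39, 3.01, 3.14, 3.14, 3.14].

INTERFACE

Orientations are given as a 3x3 rotation matrix whose columns are the frame's x, y, z axes.
In Python, from rig import read_state, viewer, env gives the robot as it stands.
- The arm moves only by the tool play_rows, never from a script. Its argument "series" is a list that holds one entry, the list of rows, each a list of 4 numbers: the shift along the tool's x, y, z as a fraction of full scale, then the turn about the tool's z as a fraction of full scale. A call has 1 to 20 rows; each row shifts and turns the commanded pose from where the row before left it, along the tool's axes as they then stand; what a row does not reach is not made up. Full scale, the value 1, is 25 mm for a shift and 0.12 rad for a turn. A row lasts 1/10 s, in which the tool goes at most 50 mm and 8.59 degrees, less where a joint would pass 70% of its speed; a pose out of reach is approached as far as the arm can. A call with a number of a shift or a turn outside -1 to 1 is refused whole. A call with a gripper value outside its range is refused whole. "fingers" is the gripper command: -1 is fully open, 1 is shut, values between are in proportion, set as the call begins (left out, the last holds). The fingers move at their own pace and stop on an object; "squeeze" is the grip in N (left out, the last holds). Time passes only in rows, so rows that do not move let the fingers close. It gives the time, the measured TCP pose, the force, the opening and the grip force at its end, in the units of the state.
- read_state(): the state, without advancing time (a new reading comes with each control period).
- viewer.capture(name): name is "scene" or "top" or "wrist"; returns (picture, depth): 420x560x3 uint8, red, green, blue; 420x560 float32, m along the optical axis (not along the pixel's ray), 0 where there is no reading.
- viewer.camera_params(name): a dict with "fov_y" (degrees; the focal length in pixels is half the picture's height over the tangent of half this angle, whatever the lens; pixels are square), "cx", "cy" (the principal point, pixels), "R" (3x3) and "t" (3): a world point X has camera coordinates R X + t. Camera axes: x right, y down, z forward; pixel columns grow to the right and rows downward; lengths in m; the calibration is good to about 2 mm. A picture is of the moment at which its call begins: read the wrist's pose just before it. camera_params takes no time and is no camera call; for the wrist camera it gives the pose at the moment of the call.
- env.sign_off(): hands the job in; it is judged then, once.
The state is a dict: "t": time; "qpos": joint angles; "dq": joint speeds; "joint_efforts": joint torques, N m; "position": TCP position; "eef_rot": TCP orientation; "ft_force": force on the tool from outside, world axes, zero at the start; "torque": the same for the moment, N m; "width": opening from 0.0 (shut) to 1.0 (fully open); "grasp_force": force on a finger pad.
Only numpy, scipy, OpenCV 4.12 (cv2) and the standard library are available. Lean on these libraries where they do the work, as an engineer would, in place of code of your own. Each camera call takes 0.05 s, during which the arm holds its last target. There are 200 camera calls.

## Working session

There is one attempt and no reset: what is moved stays moved. The work goes in short steps, Python scripts to look and compute and a tool call to move; the robot and the scene stay as the last step left them, time stands still between calls to the robot, and variables do not carry over. Pictures are saved under pics/ and viewed, at most 10 in all, crops included, and the job is handed in when it is done.

Besides the shell and the picture viewer there is one more tool, called after "Request:" by a JSON object that holds its "op" and its "data", one argument or row to a line. play_rows: Moves the arm, as the interface text tells. Its arguments: {"type":"object","properties":{"series":{"type":"array"},"fingers":{"type":"number"},"squeeze":{"type":"number"}},"required":["series"]}

```bash
mkdir -p pics
cat > h.py <<'E'
import numpy as np, cv2
from rig import read_state, viewer, env
def cap(n,f=None):
    P=viewer.camera_params(n); im,d=viewer.capture(n)
    if f: cv2.imwrite('pics/'+f,im[:,:,::-1])
    np.savez(''+n+'.npz',im=im,d=d,**{k:P[k] for k in P})
    return P,im,d
def ray(P,u,v):
    f=210/np.tan(np.radians(P['fov_y'])/2)
    R=np.array(P['R']);t=np.array(P['t'])
    return -R.T@t, R.T@np.array([(u-P['cx'])/f,(v-P['cy'])/f,1.])
def onz(P,u,v,z):
    o,d=ray(P,u,v); return o+d*(z-o[2])/d[2]
def dep(P,u,v,D):
    o,d=ray(P,u,v); return o+d*D
def mask(im,lo,hi):
    return cv2.inRange(cv2.cvtColor(im,cv2.COLOR_RGB2HSV),lo,hi)
def blobs(m,a=40):
    n,l,s,c=cv2.connectedComponentsWithStats(m)
    return [(s[i].tolist(),c[i].round(1).tolist()) for i in range(1,n) if s[i,4]>a]
E
python3 - <<'E'
from h import *
for n in('scene','top'):
    P,im,d=cap(n,n+'0.png')
    for nm,lo,hi in(('orange',(8,150,120),(18,255,255)),('red',(0,150,80),(6,255,255))):
        for s,c in blobs(mask(im,lo,hi)):
            D=d[int(c[1]),int(c[0])]; print(n,nm,s,c,dep(P,*c,D).round(4))
s=read_state();print(s['t'],s['position'],s['eef_rot'],s['width'])
E
```

```text
scene orange [269, 229, 15, 13, 158] [276.3, 235.0] [0.6048 0.0354 0.0646]
scene red [243, 158, 27, 9, 143] [256.3, 161.8] [ 0.3662 -0.0494  0.0398]
scene red [235, 233, 14, 35, 241] [241.3, 251.0] [ 0.639  -0.0473  0.0251]
top orange [266, 186, 13, 13, 143] [271.9, 192.0] [0.6027 0.0382 0.0682]
top red [548, 119, 12, 17, 78] [553.6, 127.9] [ 0.7534 -0.6327  0.1956]
top red [293, 167, 20, 35, 271] [302.9, 183.7] [ 0.6317 -0.0447  0.0217]
top red [288, 277, 30, 15, 206] [302.9, 283.8] [ 0.3649 -0.0469  0.041 ]
0.1 [ 0.15954111 -0.49998454  0.25580361] [[ 9.52692675e-01  3.03935293e-01 -7.05242922e-05]
 [ 3.03935185e-01 -9.52692081e-01  1.09641755e-03]
 [ 2.66052055e-04 -1.06598378e-03 -9.99999396e-01]] 0.9996784712603425
```

View pics/top0.png

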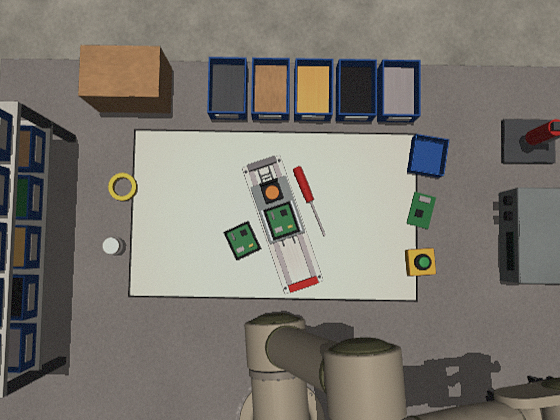

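View pics/scene0.png

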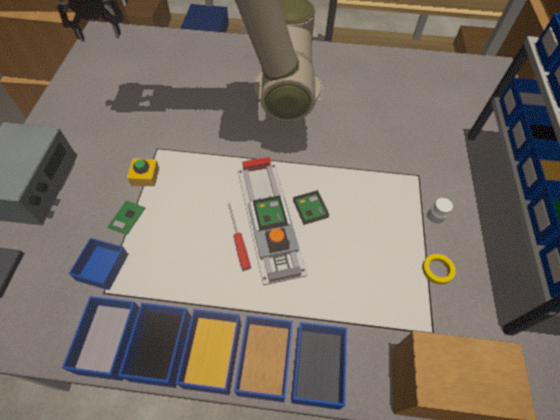

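The top view shows the button at (272,192) and the red stop at (303,284). The heading is about 19.6°, which nearly matches the tool's x axis already. The scene view agrees, with the button at (276,235) and the stop at (256,162). I'll move in closer with the gripper shut.

Request:
{"op": "play_rows", "data": {
  "series": [
    [[0.5, -0.3, 0, 0], [0.9, -0.6, 0, 0], [0.9, -0.6, 0, 0], [0.9, -0.6, 0, 0], [0.9, -0.6, 0, 0], [0.9, -0.6, 0, 0], [0.9, -0.6, 0, 0], [0.9, -0.6, 0, 0], [0.9, -0.6, 0, 0], [0.9, -0.6, 0, 0], [0.9, -0.6, 0, 0], [0.9, -0.6, 0, 0], [0.9, -0.6, 0, 0], [0.9, -0.6, 0, 0], [0.9, -0.6, 0, 0], [0.9, -0.6, 0, 0], [0.9, -0.6, 0, 0], [0.9, -0.6, 0, 0], [0.9, -0.6, 0, 0], [0.5, -0.3, 0, 0]]
  ],
  "fingers": 1,
  "squeeze": 20
}}

```text
t: 2.1
position: [0.483, -0.0958, 0.2562]
eef_rot: [[0.952, 0.306, -0.0], [0.306, -0.952, 0.0], [-0.0, -0.001, -1.0]]
ft_force: [-0.1, -0.3, -0.2]
width: 0.001
grasp_force: 0.0
```

Run:
```python
from h import *
P,im,d=cap('wrist','w1.png')
for nm,lo,hi in(('orange',(8,150,120),(18,255,255)),('red',(0,150,80),(6,255,255))):
    for s,c in blobs(mask(im,lo,hi)):
        print(nm,s,c,dep(P,*c,d[int(c[1]),int(c[0])]).round(4),onz(P,*c,.066).round(4))
s=read_state();print(s['t'],s['position'],s['eef_rot'],s['width'],s['ft_force'])
```

```text
orange [169, 14, 38, 43, 1272] [187.7, 35.2] [0.6033 0.0356 0.0657] [0.6033 0.0355 0.066 ]
red [269, 0, 27, 97, 2011] [282.2, 46.2] [ 0.6311 -0.0486  0.026 ] [ 0.6215 -0.0518  0.066 ]
red [187, 255, 64, 22, 960] [220.6, 267.8] [ 0.3679 -0.0523  0.042 ] [ 0.3809 -0.054   0.066 ]
2.15 [ 0.4836744  -0.0952826   0.25615136] [[ 9.51970131e-01  3.06190867e-01  1.50618259e-04]
 [ 3.06190662e-01 -9.51969883e-01  7.87498584e-04]
 [ 3.84508920e-04 -7.03557226e-04 -9.99999679e-01]] -0.0017135496403131592 [0.10739883 0.97554142 0.23861766]
```

View pics/w1.png

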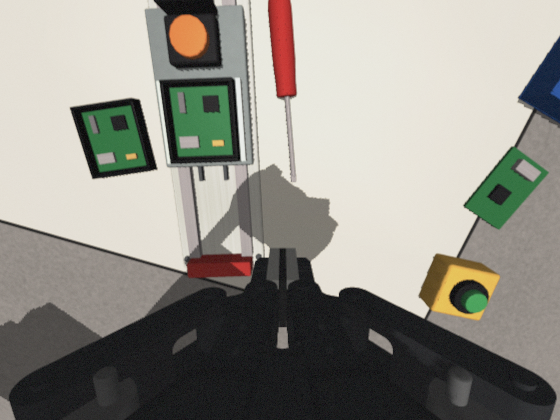

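The wrist view shows the button at (188,35), the carriage nose edge at about row 165 and the stop's face edge at about row 256. Next I'll work out the heading and the travel.

Run:
```python
from h import *
Z=np.load('wrist.npz');im=Z['im']
m=mask(im,(0,150,80),(6,255,255)); m[:240]=0
ps=np.array([onz(Z,u,v,.042)[:2] for v,u in zip(*np.nonzero(m))])
r=cv2.minAreaRect((ps*1000).astype(np.float32)); print(r, cv2.boxPoints(r).round(1).tolist())
b=np.array([.6033,.0356])
s=read_state(); T=s['eef_rot'];
c=np.array(r[0])/1000; u=(c-b)/np.linalg.norm(c-b); print('heading',np.degrees(np.arctan2(*-u[::-1])),np.linalg.norm(c-b))
for p in((167,166),(209,165),(252,164)): q=onz(Z,*p,.036); print(q.round(4),(q[:2]-b)@u)
q=onz(Z,220,255,.042);print('face edge',(q[:2]-b)@u)
d=np.r_[b,.066+.025]-s['position']; print('tool delta mm to touch',(T.T@d*1000).round(1))
print('tool x ang',np.degrees(np.arctan2(T[1,0],T[0,0])))
```

```text
((369.9134826660156, -49.25117874145508), (27.817806243896484, 79.41260528564453), 19.59994888305664) [[343.5, -16.5], [370.1000061035156, -91.30000305175781], [396.29998779296875, -82.0], [369.70001220703125, -7.199999809265137]]
heading 19.979497206608617 0.2483324163436995
[0.4704 0.0393 0.036 ] 0.12359438958951244
[ 0.4864 -0.0065  0.036 ] 0.12429635454641155
[ 0.5026 -0.0534  0.036 ] 0.12504041229168922
face edge 0.23398816215074825
tool delta mm to touch [153.9 -87.9 165.3]
tool x ang 17.829812701705293
```

Request:
{"op": "play_rows", "data": {
  "series": [
    [[0.77, -0.44, 0, 0], [0.77, -0.44, 0, 0], [0.77, -0.44, 0.2, 0], [0.77, -0.44, 0.4, 0], [0.77, -0.44, 0.6, 0], [0.77, -0.44, 0.8, 0], [0.77, -0.44, 0.8, 0], [0.77, -0.44, 0.8, 0], [0, 0, 0.8, -0.3], [0, 0, 0.6, 0], [0, 0, 0.4, 0], [0, 0, 0.2, 0], [0, 0, 0, 0], [0, 0, 0, 0]]
  ]
}}

```text
t: 3.55
position: [0.6028, 0.0324, 0.1171]
eef_rot: [[0.941, 0.338, 0.001], [0.338, -0.941, -0.0], [0.001, 0.001, -1.0]]
ft_force: [0.5, 0.1, -0.5]
width: 0.003
grasp_force: 0.0
```

Run:
```python
from h import *
P,im,d=cap('wrist','w2.png')
s=read_state();T=s['eef_rot'];print(s['t'],s['position'],np.degrees(np.arctan2(T[1,0],T[0,0])),s['ft_force'])
print('tool delta',(T.T@(np.array([.6033,.0356,.091])-s['position'])*1000).round(1))
for sz,c in blobs(mask(im,(8,150,120),(18,255,255))): print(sz,c,onz(P,*c,.066))
P,im,d=cap('top')
for sz,c in blobs(mask(im,(8,150,120),(18,255,255))): print(sz,c,onz(P,*c,.066))
```

```text
3.6 [0.60288866 0.03249998 0.11717072] 19.746324891821285 [-0.82142209  0.08584803  0.64010536]
tool delta [ 1.4 -2.8 26.2]
[250, 217, 55, 42, 1579] [275.8, 236.1] [0.60702467 0.03736632 0.066     ]
```

View pics/w2.png

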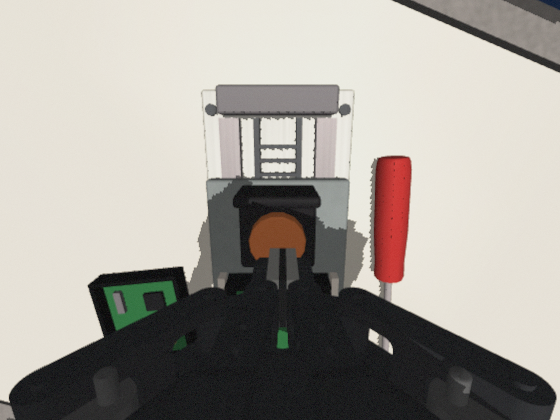

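The tips are over the cap with about 3 mm of lateral offset: cap centre at about col 278, fingers at 283. I'll correct that and descend gently.

Request:
{"op": "play_rows", "data": {
  "series": [
    [[0.05, -0.11, 0.3, 0], [0, 0, 0.3, 0], [0, 0, 0.28, 0], [0, 0, 0.08, 0], [0, 0, 0.08, 0], [0, 0, 0.08, 0], [0, 0, 0.08, 0], [0, 0, 0, 0]]
  ]
}}

```text
t: 4.45
position: [0.603, 0.036, 0.0868]
eef_rot: [[0.941, 0.338, 0.001], [0.338, -0.941, 0.0], [0.001, -0.0, -1.0]]
ft_force: [-2.3, 2.3, 6.1]
width: -0.008
grasp_force: 3.1
```

Request:
{"op": "play_rows", "data": {
  "series": [
    [[0, 0, 0.08, 0], [0, 0, 0.08, 0], [0, 0, 0.04, 0], [0, 0, 0, 0]]
  ]
}}

```text
t: 4.85
position: [0.6042, 0.0364, 0.0839]
eef_rot: [[0.941, 0.338, 0.005], [0.338, -0.941, 0.001], [0.005, 0.001, -1.0]]
ft_force: [-3.0, 5.8, 17.7]
width: 0.003
grasp_force: 8.7
```

The button is bottomed at 17.7 N, which is above the 8 N spring. I'll start the push.

Request:
{"op": "play_rows", "data": {
  "series": [
    [[-0.1, 0, 0, 0], [-0.2, 0, 0, 0], [-0.2, 0, 0, 0], [-0.2, 0, 0, 0], [-0.1, 0, 0, 0], [0, 0, 0, 0]]
  ]
}}

```text
t: 5.45
position: [0.5852, 0.0296, 0.0839]
eef_rot: [[0.941, 0.338, 0.005], [0.338, -0.941, 0.001], [0.005, 0.001, -1.0]]
ft_force: [-3.4, 6.4, 18.0]
width: -0.001
grasp_force: 9.2
```

Run:
```python
from h import *
P,im,d=cap('wrist','w3.png')
s=read_state();print(s['t'],s['position'],s['ft_force'])
P,im,d=cap('scene')
for sz,c in blobs(mask(im,(8,150,120),(18,255,255)),10): print(sz,c,onz(P,*c,.059))
```

```text
5.5 [0.58520993 0.02953364 0.08391903] [-2.58791699  5.67781154 18.1044084 ]
[269, 231, 12, 4, 18] [274.4, 232.9] [0.59649026 0.02983797 0.059     ]
```

View pics/w3.png

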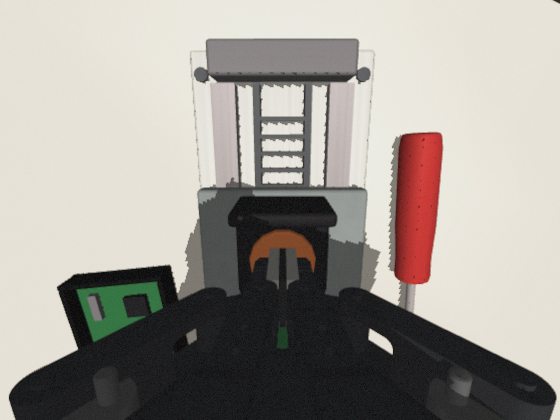

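The carriage is following: its rear edge is clear of the end piece and the cap is still under the tips. I'll continue to just short of the stop.

Request:
{"op": "play_rows", "data": {
  "series": [
    [[-0.1, 0, 0, 0], [-0.2, 0, 0, 0], [-0.25, 0, 0, 0], [-0.25, 0, 0, 0], [-0.25, 0, 0, 0], [-0.25, 0, 0, 0], [-0.25, 0, 0, 0], [-0.25, 0, 0, 0], [-0.25, 0, 0, 0], [-0.25, 0, 0, 0], [-0.25, 0, 0, 0], [-0.25, 0, 0, 0], [-0.2, 0, 0, 0], [-0.15, 0, 0, 0], [-0.1, 0, 0, 0], [0, 0, 0, 0]]
  ]
}}

```text
t: 7.15
position: [0.5089, 0.002, 0.0839]
eef_rot: [[0.941, 0.338, 0.005], [0.338, -0.941, 0.0], [0.005, 0.001, -1.0]]
ft_force: [-3.9, 7.8, 23.1]
width: 0.002
grasp_force: 11.8
```

Request:
{"op": "play_rows", "data": {
  "series": [
    [[-0.08, 0, 0, 0], [-0.08, 0, 0, 0], [-0.08, 0, 0, 0], [-0.04, 0, 0, 0], [0, 0, 0, 0]]
  ]
}}

```text
t: 7.65
position: [0.5026, -0.0003, 0.0839]
eef_rot: [[0.941, 0.338, 0.006], [0.338, -0.941, 0.001], [0.005, 0.001, -1.0]]
ft_force: [-3.0, 8.4, 23.2]
width: -0.001
grasp_force: 11.7
```

Request:
{"op": "play_rows", "data": {
  "series": [
    [[-0.06, 0, 0, 0], [-0.06, 0, 0, 0], [-0.06, 0, 0, 0], [-0.06, 0, 0, 0], [0, 0, 0, 0]]
  ]
}}

```text
t: 8.15
position: [0.4969, -0.0023, 0.0839]
eef_rot: [[0.941, 0.338, 0.006], [0.338, -0.941, 0.001], [0.005, 0.001, -1.0]]
ft_force: [-3.3, 8.7, 23.7]
width: 0.003
grasp_force: 12.0
```

Run:
```python
from h import *
P,im,d=cap('wrist')
cv2.imwrite('pics/w4.png',im[:,:,::-1])
P,im,d=cap('scene'); cv2.imwrite('pics/s4.png',cv2.resize(im[130:290,190:350,::-1],None,fx=3.7,fy=3.7,interpolation=cv2.INTER_CUBIC))
s=read_state();print(s['t'],s['position'],s['ft_force'])
```

```text
8.25 [ 0.49686551 -0.00235218  0.08382547] [-4.09836892  8.71868961 24.2609194 ]
```

View pics/s4.png

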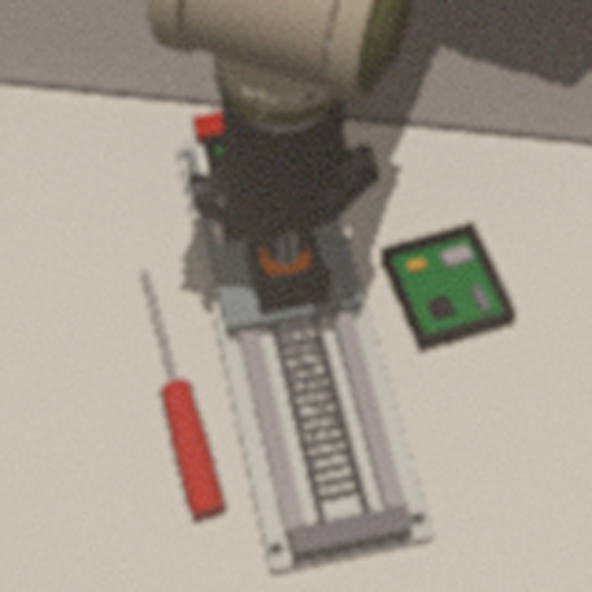

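View pics/w4.png

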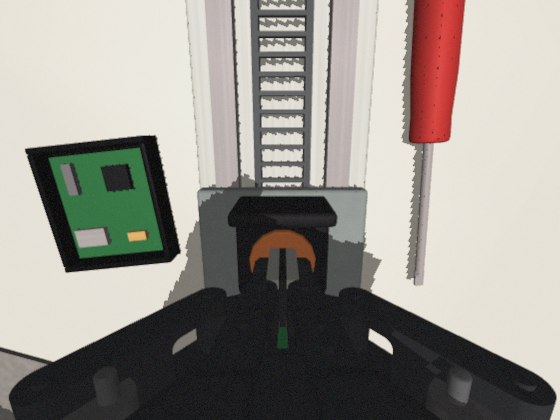

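No slip so far: the wall and cap sit in the same place in the wrist view as before. The stop has not shown in the force yet, so I'll keep going until it does.

Request:
{"op": "play_rows", "data": {
  "series": [
    [[-0.06, 0, 0, 0], [-0.06, 0, 0, 0], [-0.06, 0, 0, 0], [0, 0, 0, 0]]
  ]
}}

```text
t: 8.65
position: [0.4927, -0.0039, 0.0839]
eef_rot: [[0.941, 0.338, 0.006], [0.338, -0.941, 0.0], [0.005, 0.001, -1.0]]
ft_force: [-1.6, 9.0, 24.4]
width: -0.001
grasp_force: 12.2
```

Run:
```python
from h import *
A=np.load('wrist.npz')['im']
P,im,d=cap('wrist')
for I in (A,im):
    print([(s) for s,c in blobs(mask(I,(5,120,80),(18,255,255)),100)])
s=read_state();print(s['t'],s['position'],s['ft_force'],s['eef_rot'].T@s['ft_force'])
```

```text
[[249, 230, 67, 42, 1259]]
[[249, 230, 67, 42, 1258]]
8.7 [ 0.49265049 -0.00387164  0.08383094] [-3.95268997  9.39208978 24.74001832] [ -0.41976674 -10.14246009 -24.75596724]
```

Request:
{"op": "play_rows", "data": {
  "series": [
    [[-0.06, -0.02, 0, 0], [-0.06, -0.02, 0, 0], [-0.06, 0, 0, 0], [0, 0, 0, 0]]
  ]
}}

```text
t: 9.1
position: [0.4896, -0.005, 0.0839]
eef_rot: [[0.941, 0.337, 0.01], [0.337, -0.941, -0.001], [0.009, 0.004, -1.0]]
ft_force: [5.4, 6.5, 16.5]
width: 0.005
grasp_force: 8.4
```

Run:
```python
from h import *
P,im,d=cap('wrist')
print([(s) for s,c in blobs(mask(im,(5,120,80),(18,255,255)),100)])
s=read_state();print(s['t'],s['position'],s['ft_force'],s['eef_rot'].T@s['ft_force'])
```

```text
[[249, 229, 66, 43, 1340]]
9.15 [ 0.48959351 -0.00505494  0.08391748] [ 4.82694462  6.84651248 17.39492454] [  7.00730331  -4.74841027 -17.35245884]
```

The tool x force rose from about 0 to 7 N, so the nose is against the red stop with the button still bottomed (17 N). I'll release straight up while keeping the forward preload.

Request:
{"op": "play_rows", "data": {
  "series": [
    [[-0.04, 0, 0, 0], [0, 0, 0, 0], [0, 0, -0.1, 0], [0, 0, -0.1, 0], [0, 0, -0.1, 0], [0, 0, -0.1, 0], [0, 0, -0.1, 0], [0, 0, -0.2, 0], [0, 0, -0.4, 0], [0, 0, -0.8, 0], [0, 0, -1, 0], [0, 0, -1, 0], [0.3, 0, -1, 0], [0.6, 0, -1, 0], [0.8, 0, 0, 0], [0.8, 0, 0, 0], [0.8, 0, 0, 0], [0, 0, 0, 0], [0, 0, 0, 0]]
  ]
}}

```text
t: 11.05
position: [0.5627, 0.0225, 0.2288]
eef_rot: [[0.941, 0.338, -0.001], [0.338, -0.941, -0.0], [-0.001, -0.0, -1.0]]
ft_force: [0.4, -0.8, 0.5]
width: 0.002
grasp_force: 0.0
```

Run:
```python
from h import *
P,im,d=cap('wrist','w5.png')
b=np.array([.6033,.0356])
for nm,lo,hi in(('orange',(8,150,120),(18,255,255)),('red',(0,150,80),(6,255,255))):
    for s,c in blobs(mask(im,lo,hi)):
        q=dep(P,*c,d[int(c[1]),int(c[0])]); print(nm,s,c,q.round(4),np.linalg.norm(q[:2]-b))
s=read_state();print(s['t'],s['position'],s['ft_force'])
```

```text
red [352, 109, 23, 92, 1932] [362.7, 153.4] [ 0.6342 -0.0444  0.0268] 0.08576326676129664
11.1 [0.56251778 0.02237191 0.22894893] [-0.89703899 -0.25083455  1.2333076 ]
```

View pics/w5.png

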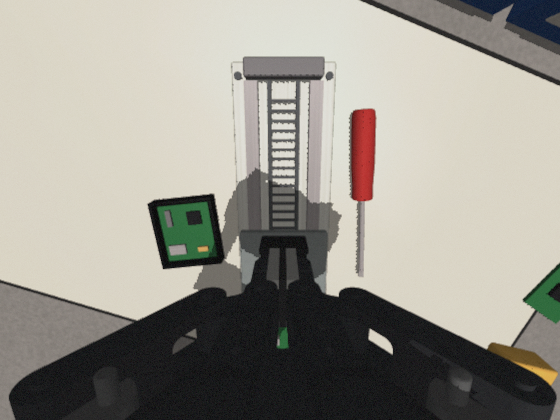

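The hand is clear, but the fingers hide the button from here. I'll retreat to a spot with a clear view to verify.

Request:
{"op": "play_rows", "data": {
  "series": [
    [[-0.4, 0.3, -0.5, 0], [-0.8, 0.6, -0.5, 0], [-0.8, 0.6, -0.2, 0], [-0.8, 0.6, 0, 0], [-0.8, 0.6, 0, 0], [-0.8, 0.6, 0, 0], [-0.8, 0.6, 0, 0], [-0.8, 0.6, 0, 0], [-0.8, 0.6, 0, 0], [-0.4, 0.3, 0, 0], [0, 0, 0, 0], [0, 0, 0, 0]]
  ]
}}

```text
t: 12.3
position: [0.4394, -0.1651, 0.2592]
eef_rot: [[0.941, 0.338, 0.001], [0.338, -0.941, -0.0], [0.001, 0.0, -1.0]]
ft_force: [0.1, -0.0, -0.5]
width: -0.001
grasp_force: 0.0
```

Run:
```python
from h import *
P,im,d=cap('wrist','w6.png')
b=np.array([.6033,.0356])
for nm,lo,hi in(('orange',(8,150,120),(18,255,255)),('red',(0,150,80),(6,255,255))):
    for s,c in blobs(mask(im,lo,hi)):
        q=dep(P,*c,d[int(c[1]),int(c[0])]); print(nm,s,c,q.round(4),np.linalg.norm(q[:2]-b))
s=read_state();print(s['t'],s['position'],s['ft_force'])
```

```text
orange [130, 77, 36, 38, 1060] [147.9, 95.0] [ 0.4911 -0.0052  0.0664] 0.11937194079480774
red [231, 0, 24, 35, 674] [242.6, 15.8] [ 0.6    -0.0637  0.0246] 0.09931606717829526
red [138, 209, 67, 17, 1024] [171.1, 217.2] [ 0.3657 -0.0511  0.0432] 0.2529259222326966
12.35 [ 0.43958523 -0.16484069  0.25905724] [ 0.54334481 -0.34378447  0.21760663]
```

View pics/w6.png

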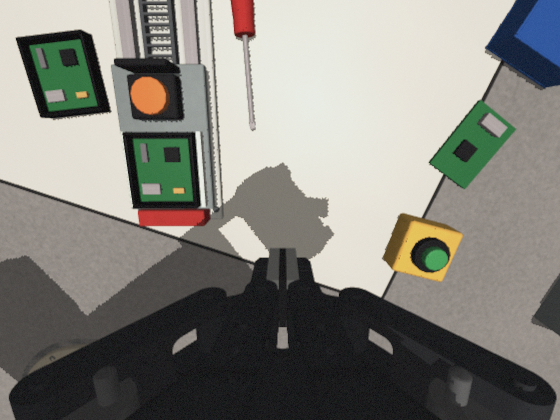

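The button is up (z 0.0664) and the nose meets the red stop at about row 209. I'll check the seam for any residual gap.

Run:
```python
from h import *
Z=np.load('wrist.npz');im=Z['im'];d=Z['d']
for c in (150,200):
  print(c)
  for r in range(202,222): print(r,im[r,c].tolist(),dep(Z,c,r,d[r,c]).round(4).tolist())
```

```text
150
202 [15, 19, 17] [0.3755, -0.0232, 0.0431]
203 [15, 15, 11] [0.3769, -0.0258, 0.0498]
204 [21, 17, 22] [0.3771, -0.0274, 0.0534]
205 [15, 23, 19] [0.3771, -0.0287, 0.0564]
206 [27, 23, 25] [0.3761, -0.0291, 0.0566]
207 [21, 20, 20] [0.3748, -0.0293, 0.0564]
208 [62, 51, 51] [0.3644, -0.0214, 0.0334]
209 [84, 49, 47] [0.3648, -0.0231, 0.0376]
210 [127, 39, 37] [0.365, -0.0246, 0.041]
211 [172, 56, 52] [0.3643, -0.0253, 0.0422]
212 [189, 56, 54] [0.3634, -0.0258, 0.0429]
213 [195, 62, 58] [0.3621, -0.026, 0.0426]
214 [195, 61, 54] [0.3603, -0.0259, 0.0415]
215 [194, 61, 57] [0.3596, -0.0266, 0.0426]
216 [197, 60, 58] [0.3583, -0.0268, 0.0425]
217 [197, 61, 58] [0.3574, -0.0273, 0.0431]
218 [195, 62, 57] [0.3559, -0.0274, 0.0425]
219 [195, 60, 58] [0.3544, -0.0274, 0.0418]
220 [195, 61, 56] [0.3529, -0.0275, 0.0412]
221 [191, 60, 55] [0.3521, -0.0281, 0.0423]
200
202 [116, 119, 112] [0.3953, -0.0786, 0.043]
203 [93, 96, 90] [0.3945, -0.0791, 0.044]
204 [79, 80, 74] [0.3937, -0.0797, 0.0453]
205 [96, 98, 93] [0.3921, -0.0798, 0.044]
206 [145, 150, 144] [0.3879, -0.0784, 0.0349]
207 [151, 156, 153] [0.3869, -0.0788, 0.0355]
208 [117, 110, 106] [0.3856, -0.0791, 0.0353]
209 [84, 49, 48] [0.3853, -0.0799, 0.0379]
210 [129, 43, 38] [0.3858, -0.0811, 0.0426]
211 [167, 51, 48] [0.3846, -0.0815, 0.0427]
212 [185, 56, 52] [0.3835, -0.0818, 0.0428]
213 [191, 61, 56] [0.3823, -0.0822, 0.0428]
214 [191, 61, 56] [0.3806, -0.0823, 0.0415]
215 [193, 63, 58] [0.38, -0.0829, 0.0432]
216 [190, 61, 56] [0.3782, -0.0829, 0.0416]
217 [191, 59, 56] [0.3768, -0.0832, 0.0411]
218 [192, 62, 58] [0.3763, -0.0838, 0.0429]
219 [191, 59, 54] [0.3741, -0.0837, 0.0403]
220 [191, 61, 55] [0.3734, -0.0843, 0.0418]
221 [178, 56, 51] [0.3723, -0.0847, 0.0421]
```

At column 200 the carriage top, at 0.035, meets the stop face (x 0.3853) with no gap in the depth.

```bash
python3 -c "
from rig import env
print(env.sign_off())"
```

```text
the job is handed in; nothing more can be done
None
```

The carriage was pushed with the button held down until it met the red end stop, the button was let go and is back up, the hand is clear, and the job is handed in.

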